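Charge a show-case microclimate deck

TASK

Set up the climate deck of the show case: tip every desiccant canister standing on the bench into the sloping V-trough at its raised end, so that they slide down and lie in one line in the fold against the stop; push the sword probe into the black well on the deck until its head sits down on the well; and hang the hygrometer by its wire loop in the dip of the hook on the post, dial facing outward, away from the post. Once all that is in place, flip the fan's toggle switch on the deck over to its other side, and leave the other things on the bench where they are.

Things in the scene. Friction and masses are not known exactly. Their poses are not given: they have to be found in the camera images.
- can1: bare aluminium desiccant canister with small dark holes, a plain cylinder 36 mm in diameter and 55 mm long, 60 to 130 g; stands upright on the bench at the start; 2 to 4 of the canisters can1 to can4 are present. Origin at its centre, z along its axis; either end may lead. It slides freely down the trough by its own weight
- can2: bare aluminium desiccant canister with small dark holes, a plain cylinder 36 mm in diameter and 55 mm long, 60 to 130 g; stands upright on the bench at the start; 2 to 4 of the canisters can1 to can4 are present. Origin at its centre, z along its axis; either end may lead. It slides freely down the trough by its own weight
- can3: bare aluminium desiccant canister with small dark holes, a plain cylinder 36 mm in diameter and 55 mm long, 60 to 130 g; stands upright on the bench at the start; 2 to 4 of the canisters can1 to can4 are present. Origin at its centre, z along its axis; either end may lead. It slides freely down the trough by its own weight
- can4: bare aluminium desiccant canister with small dark holes, a plain cylinder 36 mm in diameter and 55 mm long, 60 to 130 g; stands upright on the bench at the start; 2 to 4 of the canisters can1 to can4 are present. Origin at its centre, z along its axis; either end may lead. It slides freely down the trough by its own weight
- deck: grey painted board 360 (x) x 440 (y) x 12 mm lying on the bench, fixed, with a black seal strip round its edge; it carries trough, post, well and fan switch. Origin at the centre of its underside, z up; its top is 12 mm above the bench
- chute: V-trough of folded aluminium, 250 mm long, walls 35 deg either side of its z, 30 mm high; open at its raised end (the robot's right), sloping 24 deg down to a flat stop before a black fan box. Origin: inside fold at the stop, 32 mm above the bench; x down along the fold (mouth at x -0.25, 134 mm above the bench), z square out of the fold. A canister in it: y 0, z 0.0314; at the stop x -0.0275
- post: aluminium post, 20 mm square, 133 mm high, on a 50 mm foot, fixed on the deck, with a hook of 6 mm wire. Origin: centre of its underside (deck top), z up. The hook reaches along the post's -x: level at z 0.128 to x -0.036, dips to its lowest point at x -0.056, z 0.120, rises to its tip at x -0.072, z 0.134 (centre line)
- hook_seat (a point): lowest point of the hook's wire (centre line), where the loop should hang
- hygro: hygrometer, 120 g, standing upright: grey case 60 (y) x 22 (x) x 58 mm high; round white dial on its -x face (53 mm bezel, 4 mm proud), plain back; stiff peaked loop of 5 mm wire on top, in the plane x 0: legs at y +-14 mm up to 76 mm, peak 91 mm up (30 mm clear above the case). Origin: centre of its underside, z up. Hung, it lies 37 mm above the post's origin
- hygro_loop (a point): peak of the hygrometer's loop (centre line of the 5 mm wire), 91 mm above its underside
- hygro_dial (a point): centre of the hygrometer's dial, 15.5 mm out from the case's middle plane on its -x side, 29 mm above its underside
- probe: sword probe, 80 g: steel blade 26 (x) x 4 (y) x 55 mm pointing down from a grey head 46 (x) x 12 (y) x 36 mm high. Origin: centre of the head's underside, z up (blade to z -0.055, head to z 0.036). Stands in the wooden stand at the start; either way round will do
- stand: wooden probe stand, fixed on the bench: block 56 x 36 x 60 mm high (90 x 70 mm foot, 4 mm high) with a slot in its top as in the well. Origin at the centre of its underside, z up
- well: black probe well, fixed on the deck: block 56 mm (x) x 36 mm (y) x 60 mm high, with one slot in the middle of its top, 29 mm long along x, 7 mm wide along y, 58 mm deep, edges chamfered 2 mm. Origin at the centre of its underside on the deck's top, z up
- fan_base: housing of the fan's toggle switch, fixed on the deck: grey block 70 mm (x) x 50 mm (y) x 25 mm high. Origin at the centre of its underside; the toggle's hinge runs along y, 22 mm above the origin; the toggle leans to -x when off and to +x when on
- fan (a joint): the fan's toggle: 0 rad leaning to its housing's -x (off, at the start within 0.1), 1.0 rad leaning fully to +x (on); stiff enough to stay where it is left, moves with about 2 N at the tip
- fan_tip (a point): end of the toggle's centre line, 40 mm from its hinge; the toggle's outer half is a round black sleeve 16 mm in diameter with a round end
- tape: bystander: roll of paper tape, 60 mm across, 18 mm high
- folder: bystander: bone folder, 140 x 22 x 6 mm, lying flat
- weight1: bystander: cloth-covered bench weight, 90 x 50 x 35 mm, 0.7 kg
- weight2: bystander: cloth-covered bench weight, 90 x 50 x 35 mm, 0.7 kg
- glass_plate: bystander: greenish glass plate 100 x 70 x 6 mm, lying flat
- spatula: bystander: spatula with a wooden handle, 200 mm long, lying flat
There are look-alikes about, which are no part of the job. What is shaped like the hygro but blue is not meant.

How it is judged:
By the outcome, as a careful person would: the job done as asked, in the order asked, and still so for the second after the job is handed in, with the robot touching nothing.
Of can1, can2, can3, can4 only 2 to 4 are there at a start; the rules pass over those that are not, and their reading is None.
At some moment in a run one of can1, can2, can3, can4 may be knocked a few centimetres aside while the robot is not near it.
It also fails if it takes over 210 s, if anything falls off the work surface, if the arm or the gripper's body presses on something with over 40 N, if the wrist force passes 120 N, or if a joint passes its speed limit or range.

ROBOT

A 7-joint arm with a two-finger parallel gripper is mounted at the origin on the work surface. World frame = base frame: x ahead of the robot, y to its left, z up, the work surface at z = 0. Lengths are in mm, angles in rad, forces in N, time in s.
With the tool pointing down it reaches from about 400 to 875 mm from the base axis. Payload 19.3 kg.
Tool frame: the origin (TCP) lies at the very end of the fingers, on their centre line; the grasp point (between the pads) lies 19 mm behind it (grip_point_offset is the z of the grasp point in the tool frame, in mm); z points along the fingers, y is the line along which they close (so a half turn about z gives the same grasp; the last joint's range is limited). The gripper opens to 85 mm and grips with 20 to 120 N. Pads are 22 mm wide; open, the fingers measure 114 mm over their backs; the gripper's body (76 mm by 85 mm) begins 54 mm behind the grasp point. The pads swing forward as they close: fully open they stand 13 mm farther back than shut.
Start: joints at [-1.331, 0.521, -0.036, 1.599, 0.021, 1.021, -0.113], TCP at [190.561, 595.232, 231.291] pointing down, gripper open.
Joint ranges: [-2.91, 2.91], [-0.3, 2.13], [-1.5, 1.42], [0.17, 2.43], [-1.26, 4.41], [0.16, 1.93], [-2.52, 2.52]. Speed limits (rad/s): [1.89, 1.89, 2.39, 2.39, 3.01, 3.01, 3.01].

INTERFACE

Orientations are given as a 3x3 rotation matrix whose columns are the frame's x, y, z axes.
In Python, from workcell import movep, movel, goto_joints, open_gripper, clamp, wait, inverse_kinematics, read_state, camera, PlanningError, finish_job, grip_point_offset gives the robot as it stands. Calls block until the motion is done:
- movep(position, orientation): joint-space move of the TCP to a pose.
- movel(position, frame=None, max_speed=150, guard=None): straight line of the TCP; frame=None keeps the orientation; max_speed is the mean speed in mm/s. With guard (N) it stops when the force on the tool has changed by that much, and returns True; else False.
- goto_joints(angles): joint-space move.
- open_gripper() and clamp(): open the fingers fully, or close them until they stop; the grip force is fixed at half the most.
- wait(seconds).
- inverse_kinematics(position, orientation): joint angles nearest the present ones, or None.
- read_state(): the state.
- camera(name): name is "side" or "top" or "wrist"; returns a dict with "image" (420x560x3 uint8, blue, green, red), "range_z" (420x560 float32, mm along the optical axis (not along the pixel's ray), 0 where there is no reading), "fx", "fy", "cx", "cy" (pixels), "cam_to_world" (4x4, takes a point from camera to world coordinates). Camera axes: x right, y up, looking along -z (the intrinsics and any distortion apply to the point x, -y, -z); pixel columns grow to the right and rows downward; lengths in mm; the calibration is good to about 2 mm. A picture is of the moment at which its call begins.
A pose or a line that the arm cannot do raises PlanningError and nothing moves.
- finish_job(): hands the job in; it is judged then, once.
The state is a dict: "time": time; "qpos": joint angles; "qvel": joint speeds; "joint_efforts": joint torques, N m; "eef_pos": TCP position; "tool_rot": TCP orientation; "ft_force": force on the tool from outside, world axes, zero at the start; "torque": the same for the moment, N m; "finger_gap": finger opening in mm; "gripper_force": force on a finger pad.
Only numpy, scipy, OpenCV 4.12 (cv2) and the standard library are available. Lean on these libraries where they do the work, as an engineer would, in place of code of your own. Each camera call takes 0.05 s, during which the arm holds its last target. There are 200 camera calls.

## Working session

There is one attempt and no reset: what is moved stays moved. The work goes in short steps, each a Python script; the robot and the scene stay as the last script left them, time stands still between calls to the robot, and variables do not carry over. Pictures are saved under pics/ and viewed, at most 14 in all, crops included, and the job is handed in when it is done.

```bash
ls; mkdir -p pics
cat > h.py <<'E'
import numpy as np, cv2
from workcell import *
def snap(n,name):
    c=camera(n); cv2.imwrite(f'pics/{name}.png',c['image']); np.savez(f'pics/{name}.npz',**c); return c
def load(name): return np.load(f'pics/{name}.npz')
def pts(c):
    z=c['range_z']; v,u=np.mgrid[:z.shape[0],:z.shape[1]]
    P=np.stack([(u-c['cx'])/c['fx']*z,-(v-c['cy'])/c['fy']*z,-z],-1)
    T=c['cam_to_world']; W=P@T[:3,:3].T+T[:3,3]; W[z<=0]=np.nan; return W
def R(yaw): # tool down, closing axis y at angle yaw+90 ; x axis at yaw
    c,s=np.cos(yaw),np.sin(yaw); return np.array([[c,s,0],[s,-c,0],[0,0,-1.]])
E
python3 - <<'E'
from h import *
a=snap('top','t0'); b=snap('side','s0')
for c in (a,b): print(c['fx'],c['cx'],c['cy'],c['cam_to_world'].round(2))
print({k:np.round(v,3) for k,v in read_state().items()},grip_point_offset)
E
```

```text
pics
439.5610806133445 275.68352537923516 211.06304686755044 [[-1.00000e-02  9.80000e-01 -2.00000e-01  3.34680e+02]
 [-1.00000e+00 -1.00000e-02  0.00000e+00 -6.97200e+01]
 [ 0.00000e+00  2.00000e-01  9.80000e-01  1.11247e+03]
 [ 0.00000e+00  0.00000e+00  0.00000e+00  1.00000e+00]]
437.43892458321903 282.46403388820875 203.89916543195017 [[ 9.4000e-01  1.5000e-01 -3.0000e-01  2.6168e+02]
 [-3.4000e-01  4.5000e-01 -8.3000e-01 -8.7141e+02]
 [ 1.0000e-02  8.8000e-01  4.8000e-01  5.5395e+02]
 [ 0.0000e+00  0.0000e+00  0.0000e+00  1.0000e+00]]
{'time': np.float64(0.1), 'qpos': array([-1.331,  0.522, -0.036,  1.6  ,  0.021,  1.021, -0.113]), 'qvel': array([-0.001, -0.004,  0.   , -0.001,  0.001,  0.001,  0.   ]), 'joint_efforts': array([ 4.0000e-03, -9.2848e+01,  1.9840e+00, -3.7054e+01,  1.8000e-02,
        5.0000e-03, -0.0000e+00]), 'eef_pos': array([190.511, 594.944, 230.78 ]), 'tool_rot': array([[-0.952,  0.305, -0.   ],
       [ 0.305,  0.952, -0.001],
       [-0.   , -0.001, -1.   ]]), 'ft_force': array([-0.043,  0.627,  0.245]), 'torque': array([ 0.01 , -0.042, -0.013]), 'gripper_force': np.float64(0.0), 'finger_gap': np.float64(85.473)} -18.700000000000003
```

View pics/t0.png

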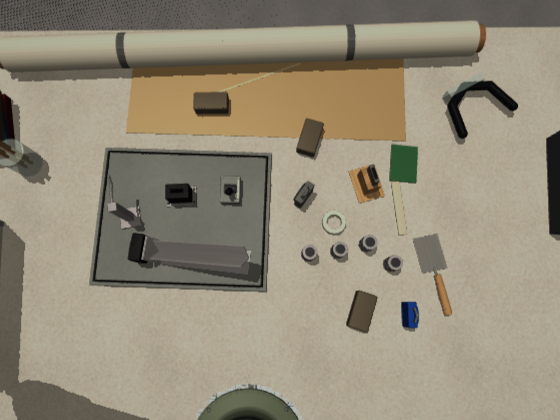

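View pics/s0.png

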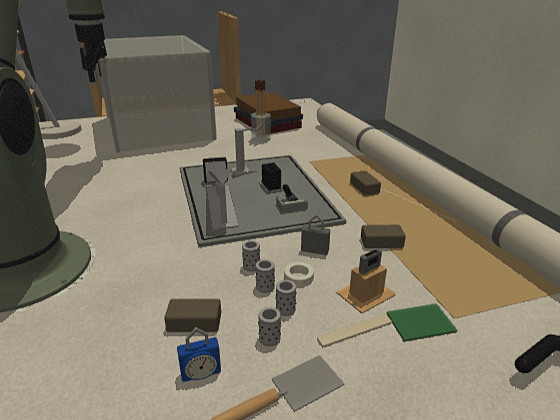

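Top view: four canisters at (310,254), (340,249), (370,243), (395,263). Grey hygrometer at (304,194); its blue look-alike at (410,315) is to be ignored. Probe in the wooden stand at (370,180), well at (179,193), switch at (231,188), post and hook at (125,213), and the trough with its mouth at (250,258).

Run:
```python
from h import *
c=load('t0'); W=pts(c); H=W[...,2]
def comp(u0,v0,u1,v1,zlo,zhi):
    m=np.zeros(H.shape,np.uint8); s=np.s_[v0:v1,u0:u1]; m[s]=((H[s]>zlo)&(H[s]<zhi))
    n,l,st,_=cv2.connectedComponentsWithStats(m)
    for i in range(1,n):
        if st[i,4]<8: continue
        P=W[l==i]; r=cv2.minAreaRect(P[:,:2].astype(np.float32))
        print('  n',st[i,4],'px',st[i,:4],'rect',np.round(r[0],1),np.round(r[1],1),round(r[2],1),'z',np.nanpercentile(P[:,2],[5,50,95]).round(1))
print('bench',np.nanmedian(H[300:340,100:300]),'deck',np.nanmedian(H[215:230,180:250]))
for n,a in dict(cans=(295,230,410,280,48,62),hyg_case=(290,175,320,215,50,65),hyg_loop=(285,170,325,215,66,110),probe=(355,160,390,200,75,110),stand=(345,160,390,205,50,68),well=(160,175,200,210,64,82),fanbase=(215,172,245,210,32,40),toggle=(215,172,245,210,45,90),post=(100,165,150,235,138,160),foot=(100,165,150,235,16,120),deck=(90,145,275,295,7,20)).items():
    print(n); comp(*a)
big=cv2.resize(c['image'][140:295,90:280],None,fx=4.2,fy=3.8,interpolation=cv2.INTER_CUBIC)
cv2.imwrite('pics/deck0.png',big[:600,:800])
e=np.hstack([cv2.resize(c['image'][170:220,280:330],(400,400),interpolation=cv2.INTER_CUBIC),cv2.resize(c['image'][155:205,345:395],(400,400),interpolation=cv2.INTER_CUBIC)]);cv2.imwrite('pics/hp0.png',e)
```

```text
bench 0.2685461830690201 deck 12.380523590938651
cans
  n 183 px [362 235  15  15] rect [ 476.4 -297.4] [34.6 34.7] 88.9 z [52.2 55.2 58.1]
  n 180 px [332 242  16  15] rect [ 459.7 -225.5] [34.9 35.8] 74.5 z [52.  55.2 58.4]
  n 178 px [302 245  15  15] rect [ 453.3 -151.6] [33.9 34.8] 88.5 z [51.9 54.9 58.4]
  n 184 px [387 256  16  15] rect [ 425.  -356.4] [36.  33.7] 89.9 z [52.3 55.4 58.6]
hyg_case
  n 207 px [295 181  19  24] rect [ 602.  -140.6] [26.6 59.8] 55.1 z [52.9 57.4 60.9]
hyg_loop
  n 27 px [301 185   8  12] rect [ 600.2 -142.2] [ 4.5 29.9] 54.0 z [72.  84.2 92.5]
probe
  n 136 px [367 165  12  21] rect [ 636.3 -308.5] [46.  12.7] 15.8 z [79.3 95.1 99.1]
stand
  n 193 px [360 168  22  23] rect [ 636.7 -308.3] [56.5 36.4] 16.8 z [51.7 59.9 64.9]
well
  n 329 px [165 184  24  16] rect [603.3 170.7] [37.8 56. ] 1.2 z [65.8 72.  75.1]
fanbase
  n 373 px [220 176  21  28] rect [616.2  43.9] [50.1 71.6] 88.3 z [33.7 36.8 39.4]
toggle
  n 86 px [224 185  12  11] rect [608.4  42.9] [32.4 27.8] 0.6 z [45.7 54.5 78.5]
post
  n 22 px [107 175   5  10] rect [613.1 308.9] [18.8  5.4] 5.9 z [139.1 144.  148.3]
  n 128 px [107 186  11  27] rect [569.  301.9] [61.4 20.3] 12.1 z [139.1 143.9 147.2]
foot
  n 388 px [113 205  28  24] rect [551.4 306.8] [58.1 67.4] 8.1 z [ 16.5  21.3 110. ]
  n 12 px [132 233  11   2] rect [498.7 258.1] [ 3.6 22.3] 1.2 z [74.1 76.4 79.4]
deck
  n 19566 px [ 90 148 182 144] rect [550.1 165.9] [440.3 360.9] 87.5 z [ 9.  12.4 16.4]
```

View pics/deck0.png

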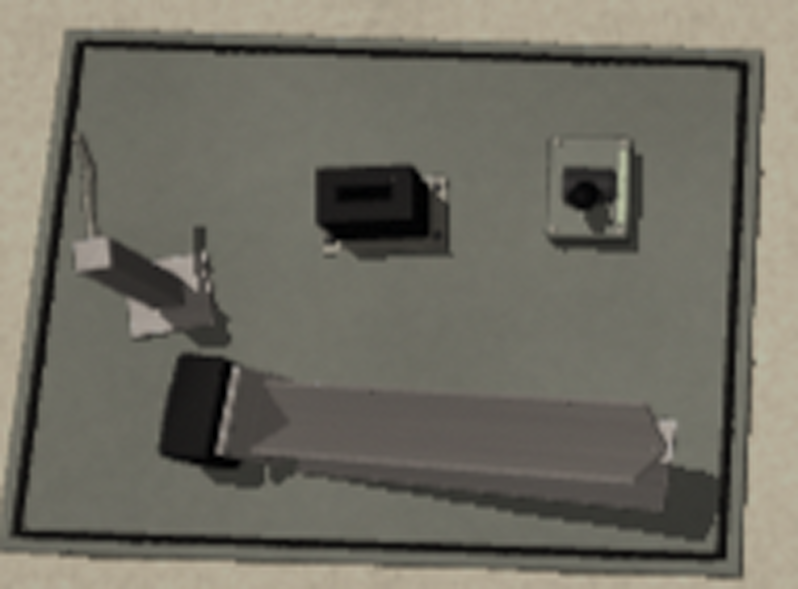

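View pics/hp0.png

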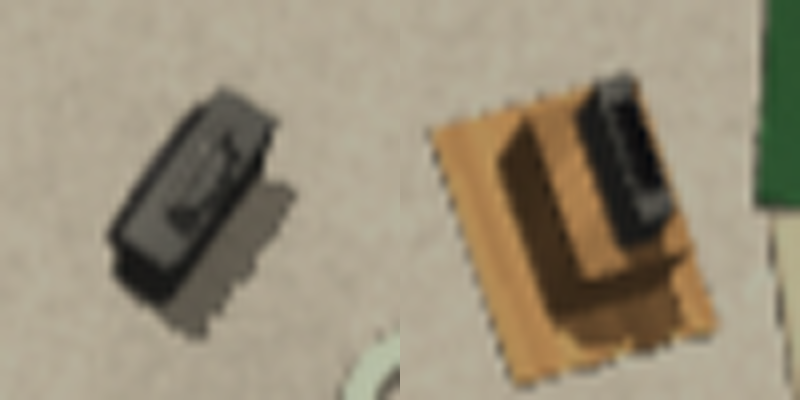

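```bash
cat >> h.py <<'E'
def chuteT():
    d=np.load('chute.npy'); return d[:3],d[3:].reshape(3,3)
E
python3 - <<'E'
from h import *
c=load('t0'); W=pts(c); H=W[...,2]
def sel(u0,v0,u1,v1,lo,hi):
    P=W[v0:v1,u0:u1].reshape(-1,3); return P[(P[:,2]>lo)&(P[:,2]<hi)]
def ax(P):
    m=P[:,:2].mean(0); w,v=np.linalg.eigh(np.cov((P[:,:2]-m).T)); d=v[:,1]; return m.round(1),np.degrees(np.arctan2(d[1],d[0])).round(1)
print('hyg loop',ax(sel(290,175,320,215,66,110)),'case',ax(sel(290,175,320,215,53,62)),'front',ax(sel(290,175,320,215,10,40)))
print('probe',ax(sel(355,160,390,200,90,102)),'stand',ax(sel(345,160,390,205,52,66)),'well',ax(sel(160,175,200,210,66,82)),'fan',ax(sel(215,172,245,210,34,40)))
t=sel(215,172,245,210,60,95); print('toggle',t.mean(0).round(1),len(t)); t=sel(215,172,245,210,70,95); print('toggle hi',t.mean(0).round(1),len(t))
hk=np.vstack([sel(100,165,120,203,130,160)]);hk=hk[hk[:,0]>562]; print('hook',ax(hk),len(hk)); o=hk[np.argsort(hk[:,0])]; print(o[::3].round(0).tolist())
pt=sel(100,190,125,215,138,160); pt=pt[pt[:,0]<560]; print('post top',pt.mean(0).round(1),cv2.minAreaRect(pt[:,:2].astype(np.float32)))
# foot from deck-level
# chute: cross sections in y bins
ch=sel(145,225,262,280,30,190)
pl=[]
for y in np.arange(20,250,20):
    s=ch[abs(ch[:,1]-y)<5]; s=s[np.argsort(s[:,0])]
    print(y,'x',s[0,0].round(1),s[-1,0].round(1),'minz', s[np.argmin(s[:,2])].round(1),'n',len(s),'zedges',s[:3,2].mean().round(1),s[-3:,2].mean().round(1))
print('y range mouth',ch[:,1].min())
E
```

```text
hyg loop (array([ 598.7, -141.6]), np.float64(144.6)) case (array([ 600.4, -141.9]), np.float64(146.1)) front (array([ 585.8, -136.9]), np.float64(128.0))
probe (array([ 636.3, -308.1]), np.float64(-163.9)) stand (array([ 630.6, -303.6]), np.float64(-149.3)) well (array([603. , 171.1]), np.float64(93.9)) fan (array([615. ,  43.8]), np.float64(178.3))
toggle [599.8  43.4  74.3] 41
toggle hi [598.9  43.5  75.6] 36
hook (array([593.4, 305. ]), np.float64(-170.7)) 75
[[562.0, 298.0, 145.0], [565.0, 300.0, 145.0], [567.0, 301.0, 143.0], [569.0, 302.0, 146.0], [572.0, 300.0, 146.0], [574.0, 300.0, 146.0], [577.0, 301.0, 144.0], [579.0, 302.0, 144.0], [582.0, 304.0, 143.0], [584.0, 303.0, 142.0], [589.0, 303.0, 141.0], [592.0, 306.0, 140.0], [595.0, 307.0, 137.0], [597.0, 307.0, 139.0], [599.0, 307.0, 138.0], [602.0, 308.0, 136.0], [605.0, 308.0, 136.0], [607.0, 310.0, 138.0], [609.0, 310.0, 139.0], [611.0, 309.0, 140.0], [612.0, 309.0, 142.0], [614.0, 311.0, 144.0], [616.0, 310.0, 146.0], [618.0, 312.0, 148.0], [621.0, 308.0, 146.0]]
post top [548.2 297.1 144.3] ((548.9143676757812, 297.51
[... 196 characters left out ...]
146.9 142.1
60 x 417.0 464.7 minz [440.5  61.7 102.1] n 88 zedges 136.1 131.9
80 x 420.2 466.0 minz [443.8  81.2  94.4] n 90 zedges 126.5 122.4
100 x 423.3 469.6 minz [445.   99.2  83.9] n 81 zedges 118.5 113.3
120 x 426.5 470.7 minz [448.7 124.6  73.7] n 80 zedges 110.1 106.1
140 x 427.6 474.4 minz [449.6 144.9  67. ] n 76 zedges 98.6 98.5
160 x 430.6 476.1 minz [453.6 164.6  53.7] n 77 zedges 93.4 85.2
180 x 434.1 480.1 minz [457.  180.8  46.8] n 76 zedges 81.7 78.6
200 x 435.2 481.2 minz [458.1 204.8  38.3] n 73 zedges 72.0 70.3
220 x 434.0 489.1 minz [436.9 222.8  31.4] n 97 zedges 34.0 46.2
240 x 435.8 495.2 minz [495.2 242.9  57.1] n 59 zedges 68.4 66.6
y range mouth -9.274813225565815
```

```bash
cat >> h.py <<'E'
def ang(d): return np.array([np.cos(np.radians(d)),np.sin(np.radians(d)),0])
a24=np.radians(24); CH=83.1
CX=np.cos(a24)*ang(CH)-np.sin(a24)*np.array([0,0,1]); CY=ang(CH+90); CZ=np.cross(CX,CY)
CO=np.array([460.3,217.5,32.])
def chute(x,y,z): return CO+x*CX+y*CY+z*CZ
def Rzy(z,y): z=z/np.linalg.norm(z); return np.column_stack([np.cross(y,z),y,z])
def hyg(theta,side,phi): # tool frame gripping hygro whose dial faces theta
    z=np.cos(np.radians(phi))*side*ang(theta+90)-np.sin(np.radians(phi))*np.array([0,0,1]); return Rzy(z,ang(theta))
E
python3 - <<'E'
from h import *
f=lambda p,r: (lambda q: None if q is None else q.round(2))(np.array(q) if (q:=inverse_kinematics(list(p),r)) is not None else None)
print(chute(0,0,31.4),chute(-250,0,0),CZ)
for s in (1,-1):
    Rc=Rzy(CX,s*CY)
    for pull in (0,60,120): print('chute',s,pull,f(chute(-190,0,45)-pull*CX+np.array([0,0,pull*.5]),Rc))
for phi in (35,45,60):
  for side in (1,-1):
    for fl in (1,-1):
      r1=hyg(55.5,side,phi);r2=hyg(11.5,side,phi)
      if fl<0: r1=r1@np.diag([-1,-1,1]); r2=r2@np.diag([-1,-1,1])
      print(phi,side,fl,'pick',f((599,-142,20),r1),f((599,-142,150),r1),'hang',f((603,308,90),r2),f((640,316,110),r2))
for p in ((453,-152),(460,-225),(476,-297),(425,-356)):
    print([f((*p,14),R(np.radians(a))) is not None for a in (-90,-45,0,45,90,135,180)])
print(f((636,-308,60),R(np.radians(16))),f((603,171,70),R(np.radians(92))))
E
```

```text
[461.83433131 230.17903076  60.68532737] [432.86238415  -9.23224007 133.68416077] [0.04886405 0.40379079 0.91354546]
chute 1 0 [ 0.27  0.8   0.17  2.15 -1.26  1.33 -1.74]
chute 1 60 [-0.05  0.9   0.8   2.11 -1.26  1.81 -1.64]
chute 1 120 [ 0.06  0.8   0.8   2.02 -1.14  1.85 -1.74]
chute -1 0 [ 0.72  0.81 -0.42  2.12 -1.04  0.97  1.17]
chute -1 60 [ 0.65  0.69 -0.19  2.07 -1.    1.22  1.14]
chute -1 120 [ 0.54  0.61  0.09  2.   -0.98  1.47  1.13]
35 1 1 pick [ 0.24  1.35  0.09  0.8  -0.35  1.92  1.32] None hang [ 0.14  0.98 -0.47  1.61 -0.8   0.85  0.67] [ 0.09  0.98 -0.41  1.5  -0.81  0.93  0.62]
35 1 -1 pick [ 0.29  1.35 -0.04  0.8  -0.26  1.91 -1.88] None hang [-0.13  0.94 -0.04  1.63 -1.15  1.07 -2.24] [-0.26  0.96  0.17  1.52 -1.25  1.22 -2.27]
35 -1 1 pick [-0.14  0.96 -0.06  2.32  2.4   1.09 -1.64] [-0.25  0.62  0.09  2.37  2.29  0.82 -1.47] hang [-1.11  1.18  0.49  1.2   0.32  1.41 -0.72] [-1.06  1.2   0.49  1.08  0.33  1.48 -0.66]
35 -1 -1 pick [-0.23  0.97  0.06  2.33  2.44  1.04  1.4 ] [-0.12  0.61 -0.08  2.36  2.24  0.88  1.77] hang [-0.75  1.12 -0.26  1.17  0.87  1.69  2.
[... 1159 characters left out ...]
 -2.4 ] [-0.65  0.91  0.59  1.54 -1.15  1.14 -2.49]
60 -1 1 pick [ 0.47  0.83 -0.66  2.12  1.87  0.74 -0.68] [-0.17  0.48  0.19  2.12  1.1   0.23 -0.09] hang [-1.    0.95  0.42  1.39  0.13  1.11 -0.57] [-0.96  0.98  0.43  1.27  0.12  1.19 -0.52]
60 -1 -1 pick [ 0.02  0.74 -0.06  2.15  2.07  0.38  2.08] [-0.61  0.64  0.82  2.14 -1.18  0.18 -1.04] hang [-0.59  0.92 -0.32  1.36  0.69  1.32  2.18] [-0.58  0.95 -0.32  1.24  0.7   1.39  2.26]
[True, True, True, True, True, True, True]
[True, True, True, True, True, True, True]
[True, True, True, True, True, True, True]
[True, True, True, True, True, True, True]
[ 0.    0.96  0.66  1.5  -0.68  0.92 -0.42] [-0.58  0.75  0.32  1.72 -0.33  0.72 -0.05]
```

```bash
cat >> h.py <<'E'
TAPE=np.array([530,-212.])
def cans(c):
    W=pts(c);H=W[...,2]; m=((H>49)&(H<61)).astype(np.uint8); out=[]
    m[(W[...,0]<350)|(W[...,0]>560)|(W[...,1]>-60)|(W[...,1]<-450)]=0
    n,l,st,_=cv2.connectedComponentsWithStats(m)
    for i in range(1,n):
        if st[i,4]<100: continue
        r=cv2.minAreaRect(W[l==i][:,:2].astype(np.float32))
        if 28<min(r[1]) and max(r[1])<44: out.append(r[0])
    return np.array(out)
RC=Rzy(CX,-CY)
def st(): s=read_state(); return round(float(s['time']),1),round(float(s['finger_gap']),1),np.round(s['ft_force'],1)
def pick_can(p,others):
    best=None
    for a in (-7,-30,-45,15,35,-60,60):
        sc=min([99]+[np.linalg.norm(p+k*ang(a)[:2]-o)-r for k in (45,-45) for o,r in others])+(-abs(a+7)*.15)
        if best is None or sc>best[0]: best=(sc,a)
    a=best[1]; r=Rzy(np.array([0,0,-1.]),ang(a)); print('can',p,'closing',best)
    open_gripper(); movep([*p,130],r); movel([*p,14],max_speed=150); clamp(); print(st()); movel([*p,160],max_speed=250)
def tip():
    movep(list(chute(-300,0,80)),RC); movel(list(chute(-199,0,46)),max_speed=120); wait(.3); open_gripper(); wait(.3)
    movel(list(chute(-310,0,75)),max_speed=250)
E
python3 - <<'E'
from h import *
P=cans(load('t0')); P=P[np.argsort(-P[:,1])]
movep([453,-152,250],Rzy(np.array([0,0,-1.]),ang(-7)))
pick_can(P[0],[(q,18) for q in P[1:]]+[(TAPE,30)])
tip(); print(st())
c=snap('top','t1'); snap('side','s1'); print(cans(c))
cv2.imwrite('pics/v1.png',np.hstack([c['image'][:,:300],cv2.imread('pics/s1.png')[:,100:500]]))
E
```

```text
can [ 453.31561279 -151.57037354] closing (np.float64(46.06269103740357), 15)
(5.1, 35.0, array([-1.2,  1.2, 11.4]))
(9.8, 85.4, array([0.1, 0.5, 0.2]))
[]
```

View pics/v1.png

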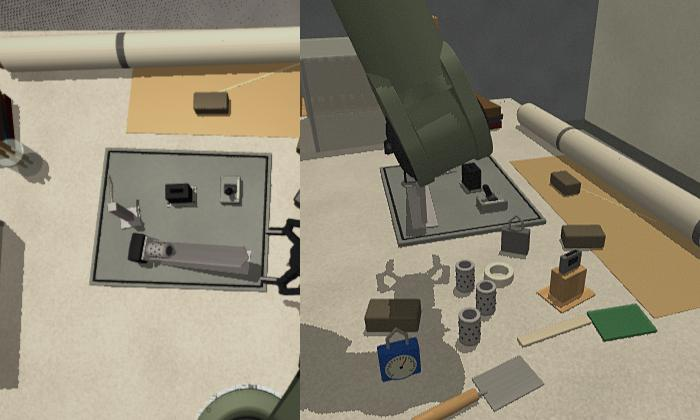

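The first canister lies against the stop at about (158,250) and three are left standing. I'll do them one at a time, locating each canister again from a clear pose before picking it.

```bash
cat >> h.py <<'E'
def view(): movep([480,60,330],Rzy(np.array([0,0,-1.]),ang(-7)))
E
python3 - <<'E'
from h import *
for k in range(3):
    view(); c=snap('top','v%d'%k); P=cans(c); print(P.round(0).tolist())
    if len(P)!=3-k: break
    P=P[np.argsort(-P[:,1])]
    pick_can(P[0],[(q,18) for q in P[1:]]+[(TAPE,30)])
    if read_state()['finger_gap']<25: break
    tip()
view(); c=snap('top','t2'); snap('side','s2'); print(cans(c),st())
cv2.imwrite('pics/v2.png',np.hstack([c['image'][:,80:420],cv2.imread('pics/s2.png')[:,100:500]]))
E
```

```text
[[476.0, -297.0], [460.0, -225.0], [425.0, -357.0]]
can [ 459.61160278 -225.46147156] closing (np.float64(19.333457495906178), -45)
(14.4, 34.5, array([-1.8,  1.9, 10.2]))
[[476.0, -298.0], [425.0, -357.0]]
can [ 476.29031372 -297.609375  ] closing (np.float64(63.68149968638873), -45)
(23.8, 35.3, array([-1.8,  1.3,  8.8]))
[[425.0, -357.0]]
can [ 425.02349854 -356.50540161] closing (99.0, -7)
(33.0, 35.2, array([-3.1,  0.9,  7.8]))
[] (39.1, 85.4, array([-0. , -0.3, -0.6]))
```

View pics/v2.png

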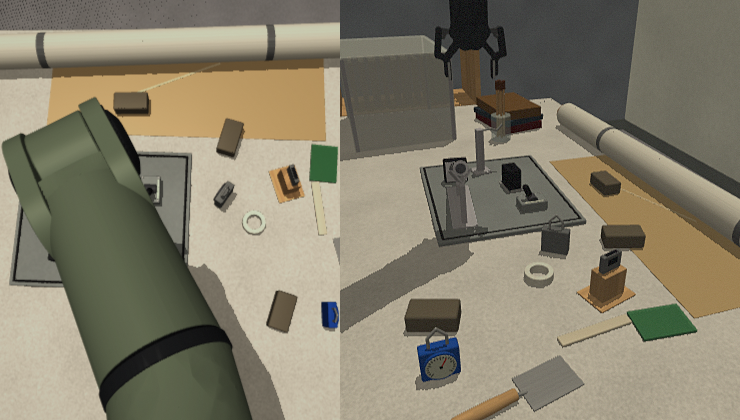

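The trough now holds a row of canisters and none are left on the bench. Next is the probe: wrist-camera close-ups above the stand and the well.

Run:
```python
from h import *
def Rl(d): return Rzy(np.array([0,0,-1.]),ang(d+90))  # closing across long axis d
movep([603,171,262],Rl(91.2-180)); a=snap('wrist','w_well')
movep([599.5,-142,240],Rl(145.5-180)); h=snap('wrist','w_hyg')
movep([636.4,-308.3,250],Rl(16)); b=snap('wrist','w_stand'); print(st())
for c,(lo,hi),ctr in ((a,(66,78),(603,171)),(b,(90,102),(636.4,-308.3)),(b,(54,66),(636.4,-308.3)),(h,(52,64),(600,-142)),(h,(67,110),(600,-142))):
    W=pts(c); m=(W[...,2]>lo)&(W[...,2]<hi)&(np.hypot(W[...,0]-ctr[0],W[...,1]-ctr[1])<60)
    print(m.sum(),cv2.minAreaRect(W[m][:,:2].astype(np.float32)))
    if c is a: # slot: low points inside
        k=(W[...,2]<62)&(np.hypot(W[...,0]-603,W[...,1]-171)<18); 
        g=c['image'].max(2); print('dark',g[m].mean(), k.sum(), k.any() and cv2.minAreaRect(W[k][:,:2].astype(np.float32)))
cv2.imwrite('pics/v3.png',np.hstack([cv2.resize(x['image'],(266,200)) for x in (a,h,b)]))
```

```text
(42.4, 85.3, array([0.1, 0.6, 0.5]))
1351 ((604.0684204101562, 171.11428833007812), (35.333892822265625, 56.5904541015625), 2.247342348098755)
dark 33.96817172464841 134 ((604.6874389648438, 168.7243194580078), (6.846381664276123, 24.904544830322266), 3.9345974922180176)
470 ((638.0674438476562, -308.9662170410156), (45.55839538574219, 10.659914016723633), 16.099950790405273)
1007 ((638.3043212890625, -308.76348876953125), (56.54047775268555, 35.70519256591797), 15.368979454040527)
909 ((603.1491088867188, -140.63661193847656), (25.401336669921875, 59.394981384277344), 54.997703552246094)
144 ((601.6004638671875, -142.5155029296875), (4.3341827392578125, 32.141605377197266), 55.53076171875)
```

View pics/v3.png

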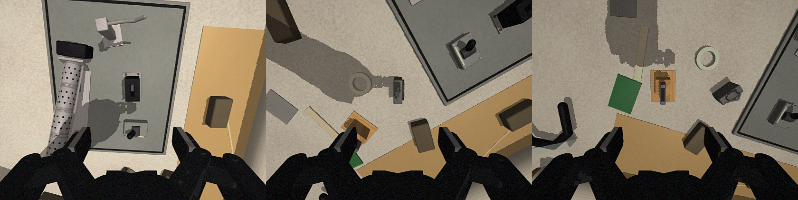

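The wrist view confirms four canisters in line in the fold. Hygrometer: the case outline sits about 2 mm off the loop towards +x+y, so the dial faces 55°. Now to move the probe.

```bash
cat >> h.py <<'E'
def Rl(d): return Rzy(np.array([0,0,-1.]),ang(d+90))
def pos(): return read_state()['eef_pos']
E
python3 - <<'E'
from h import *
p=[637.4,-308.6]; w=np.array([603.7,171.0])
movep([*p,150],Rl(16)); print(movel([*p,66],max_speed=100,guard=15)); clamp(); wait(.2); print(st(),pos().round(1))
movel([*p,200],max_speed=150); print(st())
movep([*w,230],Rl(91.8-180)); movel([*w,150],max_speed=120); wait(.3)
# head underside is TCP-6 (66->60); blade tip TCP-61; well top 72 => contact at TCP 133
hit=movel([*w,126],max_speed=30,guard=6); print('hit',hit,pos().round(1),st())
c=snap('side','s3'); cv2.imwrite('pics/v4.png',cv2.resize(c['image'][100:250,150:350],(800,600)))
E
```

```text
False
(44.7, 11.0, array([-1.2,  0.3,  5. ])) [ 637.5 -308.6   66.2]
(45.7, 11.1, array([-0.3, -0.4, -1.7]))
hit False [603.8 171.1 126.2] (50.0, 11.3, array([ 0.4,  0.7, -0.7]))
```

View pics/v4.png

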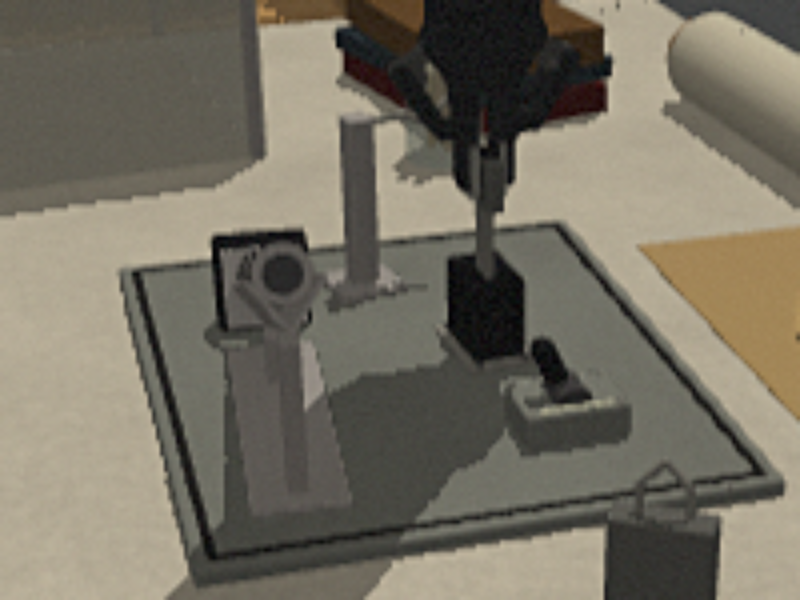

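The probe's blade is entering the slot freely, at about (487,275) in the crop. I'll push it home.

Run:
```python
from h import *
w=pos()[:2]
hit=movel([*w,74],max_speed=40,guard=18); print(hit,pos().round(1),st()); wait(.3); print(st(),pos().round(1))
```

```text
True [603.7 171.   78.1] (51.1, 11.2, array([-3.9, -2.8, 12.4]))
(51.4, 11.2, array([-2.2, -1.5, 11.3])) [603.7 171.   78.1]
```

```bash
cat >> h.py <<'E'
def hy_tcp(O,th): # underside centre O -> TCP
    O=np.array(O,float); return O+2*ang(th)+(-10)*ang(th+90)+[0,0,32]+22*hyg(th,1,45)[:,2]
E
python3 - <<'E'
from h import *
open_gripper(); w=pos()[:2]; movel([*w,200],max_speed=200)
W=pts(load('w_well')); m=(W[...,2]>130)&(W[...,2]<160)&(np.hypot(W[...,0]-575,W[...,1]-302)<75)
P=W[m]; q=P[P[:,0]<560]; print('post',cv2.minAreaRect(q[:,:2].astype(np.float32)),q[:,2].mean()); o=P[P[:,0]>565]; d=np.polyfit(o[:,0],o[:,1],1); print('hook',np.degrees(np.arctan(d[0])),np.polyval(d,604),o[:,0].max(),len(o))
O=[601.2,-142.3,0]; r=hyg(55.5,1,45); T=hy_tcp(O,55.5)
movep(list(T-110*r[:,2]+[0,0,60]),r); movel(list(T-110*r[:,2])); print(movel(list(T),max_speed=100,guard=12)); clamp(); wait(.2); print(st(),pos().round(1),T)
movel(list(T+[0,0,25]),max_speed=80); wait(.2)
c=snap('side','s4'); print(st()); s=c['image'][180:280,250:390]; cv2.imwrite('pics/v5.png',cv2.resize(s,(784,560)))
snap('top','t4')
E
```

```text
post ((549.9957885742188, 298.6783752441406), (20.483625411987305, 20.407814025878906), 10.125325202941895) 143.18418807726138
hook 9.376905193699836 307.2523252315152 623.5973989778436 656Traceback (most recent call last):
  File "<stdin>", line 6, in <module>
workcell.PlanningError: the arm cannot take that pose within its joint ranges
```

Run:
```python
from h import *
O=[601.2,-142.3,0]; r=hyg(55.5,1,45); T=hy_tcp(O,55.5)
movep(list(T+[0,0,125]),r); print(movel(list(T),max_speed=100,guard=12)); clamp(); wait(.2); print(st(),pos().round(1),T)
movel(list(T+[0,0,25]),max_speed=80); wait(.2)
c=snap('side','s4'); print(st()); s=c['image'][180:280,250:390]; cv2.imwrite('pics/v5.png',cv2.resize(s,(784,560)))
snap('top','t4')
```

```text
False
(56.5, 25.3, array([ 1.9, -1.4,  3.5])) [ 597.9 -137.6   16.6] [ 597.7536796  -137.50459679   16.44365081]
(57.2, 25.8, array([-0.6,  0.4, -1.7]))
```

View pics/v5.png

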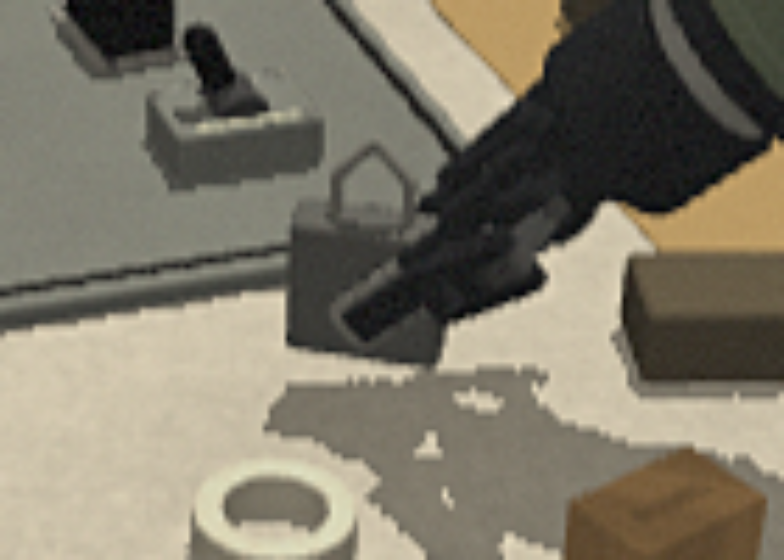

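The hygrometer is held upright and plumb by its lower half, with the loop at (372,190) clear. Hanging it next.

Run:
```python
from h import *
th=10.6; r=hyg(th,1,45); seat=np.array([604.3,307.9,0]); z=12+55.5
movel(list(pos()+[0,0,125]),max_speed=150)
out=seat+65*ang(th)
movep(list(hy_tcp(out+[0,0,150],th)),r); movel(list(hy_tcp(out+[0,0,z],th)),max_speed=120); wait(.2); print(st())
c=snap('top','t5'); W=pts(c); 
m=(W[...,2]>z+75)&(W[...,2]<z+100)&(np.hypot(W[...,0]-out[0],W[...,1]-out[1])<22); P=W[m]
print('loop seen',len(P), len(P) and (P.mean(0).round(1),P[P[:,2]>z+86].mean(0).round(1),P[:,2].max()),'want',out.round(1))
h=(W[...,2]>130)&(W[...,2]<160)&(abs(W[...,0]-590)<35)&(abs(W[...,1]-305)<12); print('hook',np.polyfit(W[h][:,0],W[h][:,1],1),np.polyval(np.polyfit(W[h][:,0],W[h][:,1],1),604.3),h.sum())
snap('side','s5')
a=c['image'][140:240,80:180]; b=cv2.imread('pics/s5.png')[90:210,170:330]
cv2.imwrite('pics/v6.png',np.hstack([cv2.resize(a,(400,400)),cv2.resize(b,(400,400))]))
```

```text
(61.0, 25.3, array([ 0.4,  0.1, -0.9]))
loop seen 33 (array([667.3, 315.9, 153. ]), array([667.4, 315.1, 158.2]), np.float64(165.10461795600656)) want [668.2 319.9   0. ]
hook [1.35305436e-01 2.24805467e+02] 306.570541317539 87
```

View pics/v6.png

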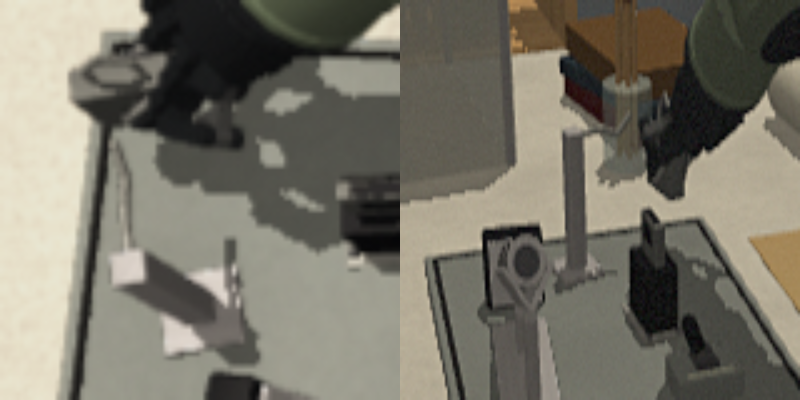

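Run:
```python
from h import *
c=load('t5'); W=pts(c); z=67.5; out=np.array([668.2,319.9])
m=(W[...,2]>z+62)&(W[...,2]<z+105)&(np.hypot(W[...,0]-out[0],W[...,1]-out[1])<40); v,u=np.nonzero(m); P=W[m]
for i in np.argsort(P[:,1]): print(u[i],v[i],P[i].round(0).tolist(),c['image'][v[i],u[i]].tolist(),end=' ; ')
T=c['cam_to_world']
for pz in ([668.2,319.9,158.5],[668.2,315.5,158.5]):
    q=T[:3,:3].T@(np.array(pz)-T[:3,3]); print('\nproj',c['cx']+c['fx']*q[0]/-q[2],c['cy']-c['fy']*q[1]/-q[2])
cv2.imwrite('pics/v7.png',cv2.resize(c['image'][148:172,92:124],(800,600),interpolation=cv2.INTER_CUBIC))
```

```text
121 158 [662.0, 282.0, 151.0] [27, 25, 25] ; 121 159 [660.0, 282.0, 150.0] [26, 25, 24] ; 121 160 [658.0, 282.0, 149.0] [27, 27, 26] ; 121 157 [665.0, 283.0, 148.0] [38, 40, 40] ; 122 164 [652.0, 283.0, 137.0] [15, 15, 14] ; 121 163 [653.0, 284.0, 142.0] [16, 16, 15] ; 120 160 [658.0, 285.0, 148.0] [37, 38, 38] ; 122 165 [651.0, 285.0, 133.0] [15, 15, 14] ; 120 158 [663.0, 285.0, 148.0] [43, 45, 45] ; 120 161 [657.0, 285.0, 146.0] [32, 32, 32] ; 120 148 [686.0, 285.0, 151.0] [14, 14, 14] ; 120 162 [655.0, 286.0, 144.0] [27, 27, 26] ; 120 163 [652.0, 286.0, 144.0] [24, 24, 23] ; 120 159 [662.0, 286.0, 145.0] [39, 40, 40] ; 121 165 [650.0, 286.0, 136.0] [16, 15, 14] ; 121 149 [687.0, 286.0, 142.0] [14, 15, 13] ; 120 164 [652.0, 288.0, 136.0] [25, 25, 24] ; 120 165 [651.0, 289.0, 134.0] [23, 23, 22] ; 119 147 [690.0, 289.0, 147.0] [26, 26, 25] ; 120 149 [688.0, 289.0, 140.0] [14, 14, 13] ; 119 146 [692.0, 289.0, 147.0] [28, 27, 26] ; 119 148 [688.0, 289.0, 147.0] [19, 19, 19] ; 119 159 [663.0, 290.0, 141.0] [83, 90, 92] ; 120 167 [647.0, 290.0, 131.0] [16, 14, 15] ; 120 166 [650.0, 290.
[... 2663 characters left out ...]
0, 65, 68] ; 100 157 [664.0, 329.0, 152.0] [111, 122, 126] ; 102 158 [666.0, 329.0, 140.0] [66, 72, 74] ; 103 160 [664.0, 330.0, 133.0] [66, 72, 74] ; 103 159 [666.0, 330.0, 132.0] [57, 62, 64] ; 101 159 [663.0, 331.0, 143.0] [76, 82, 85] ; 102 160 [663.0, 331.0, 136.0] [83, 91, 93] ; 100 158 [664.0, 331.0, 147.0] [91, 99, 102] ; 102 159 [665.0, 332.0, 135.0] [57, 62, 65] ; 100 159 [663.0, 333.0, 142.0] [101, 110, 114] ; 99 158 [664.0, 333.0, 148.0] [114, 124, 128] ; 100 161 [662.0, 338.0, 131.0] [118, 129, 132] ; 100 162 [660.0, 338.0, 130.0] [120, 131, 134] ; 99 161 [662.0, 340.0, 130.0] [118, 128, 132] ; 
proj 103.18834197768106 154.4635830178375

proj 105.12183113912681 154.4473656529201
```

View pics/v7.png

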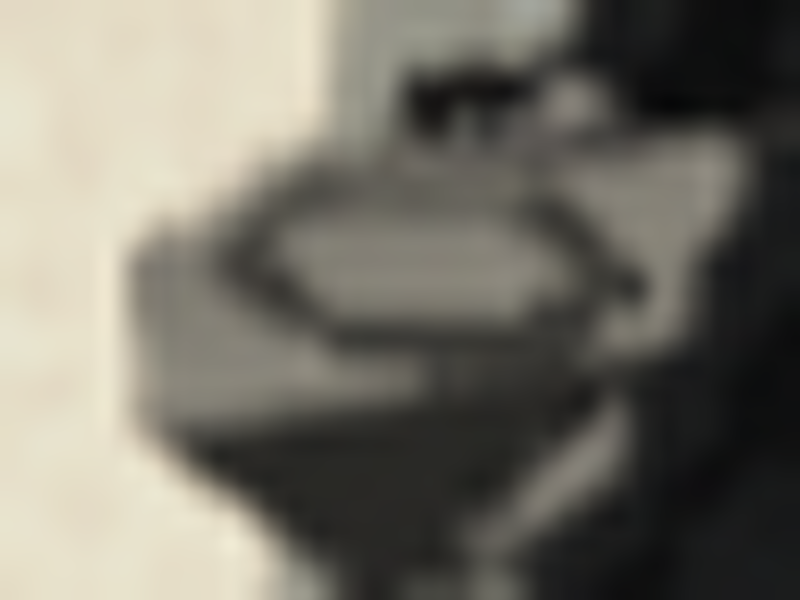

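The loop shows as an intact hexagon. Its legs are at y≈303 and 331, so the apex is at y≈317.3, about 1.4 mm to the right of the hook's line. I'll shift it and move in under guard.

Run:
```python
from h import *
th=10.6; r=hyg(th,1,45); seat=np.array([604.8,309.3,0]); z=12+55.5
movel(list(hy_tcp(seat+65*ang(th)+[0,0,z],th)),max_speed=50)
hit=movel(list(hy_tcp(seat+[0,0,z],th)),max_speed=40,guard=5); print('in',hit,st(),pos().round(1),hy_tcp(seat+[0,0,z],th).round(1))
if not hit:
    hit=movel(list(hy_tcp(seat+[0,0,12+33],th)),max_speed=20,guard=4); print('down',hit,st(),(pos()-hy_tcp(seat+[0,0,12],th)).round(1))
c=snap('top','t6'); snap('side','s6')
a=c['image'][140:240,80:180]; b=cv2.imread('pics/s6.png')[90:210,170:330]
cv2.imwrite('pics/v8.png',np.hstack([cv2.resize(a,(400,400)),cv2.resize(b,(400,400))]))
```

```text
in False (63.1, 25.3, array([-0. ,  0. , -1.8])) [605.9 315.2  84. ] [605.7 315.1  83.9]
down True (64.0, 25.6, array([-2. , -1.7,  5. ])) [-0.3 -0.1 37.2]
```

View pics/v8.png

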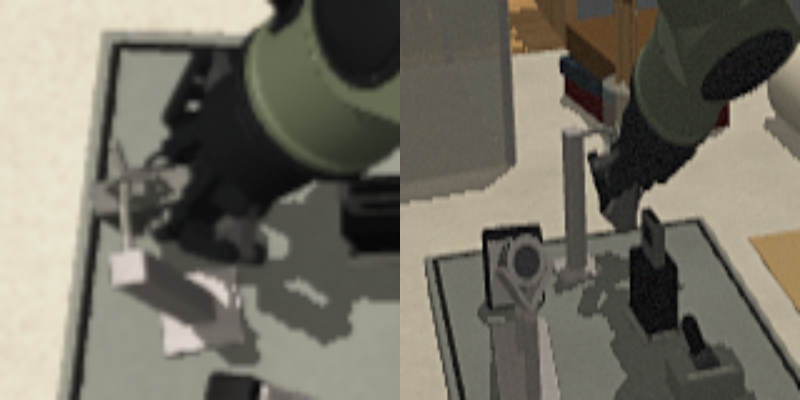

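The hygrometer touched down at 37 mm as expected, with its loop in the hook's dip. Opening the fingers fully here would run the back finger into the post. I'll turn the hygrometer 28° about the hook before releasing, then regrip near its edge to square it up.

Run:
```python
from h import *
th=10.6; seat=np.array([604.8,309.3,12])
movel(list(hy_tcp(seat+[0,0,40],th)),max_speed=20)
for t in (20,29.5,38.6):
    print(movel(list(hy_tcp(seat+[0,0,40],t)),hyg(t,1,45),max_speed=30,guard=8),st())
print(movel(list(hy_tcp(seat+[0,0,34],38.6)),max_speed=15,guard=3),(pos()-hy_tcp(seat,38.6)).round(1),st())
open_gripper(); wait(.3); print(st())
r=hyg(38.6,1,45); movel(list(pos()-70*r[:,2]),max_speed=100); wait(.5); print(st())
movel(list(pos()-90*r[:,2]),max_speed=150)
c=snap('top','t7'); snap('side','s7'); W=pts(c)
m=(W[...,2]>96)&(W[...,2]<116)&(np.hypot(W[...,0]-604,W[...,1]-308)<45); print('case',m.sum(),cv2.minAreaRect(W[m][:,:2].astype(np.float32)))
a=c['image'][140:240,80:180]; b=cv2.imread('pics/s7.png')[90:210,170:330]
cv2.imwrite('pics/v9.png',np.hstack([cv2.resize(a,(400,400)),cv2.resize(b,(400,400))]))
```

```text
False (64.7, 25.4, array([-0.6, -0.7, -0.7]))
False (65.0, 25.7, array([-0.7, -2.1,  1.3]))
True (65.2, 25.6, array([-0.4, -0.7,  2.5]))
True [-0.7 -0.8 38.6] (65.4, 25.2, array([1.2, 1. , 4.3]))
(66.3, 85.2, array([-0.6,  0.2,  0.3]))
(67.7, 85.4, array([-0.6, -0.6, -0.2]))
case 227 ((605.3994140625, 307.45361328125), (28.469871520996094, 60.90142059326172), 7.165081024169922)
```

View pics/v9.png

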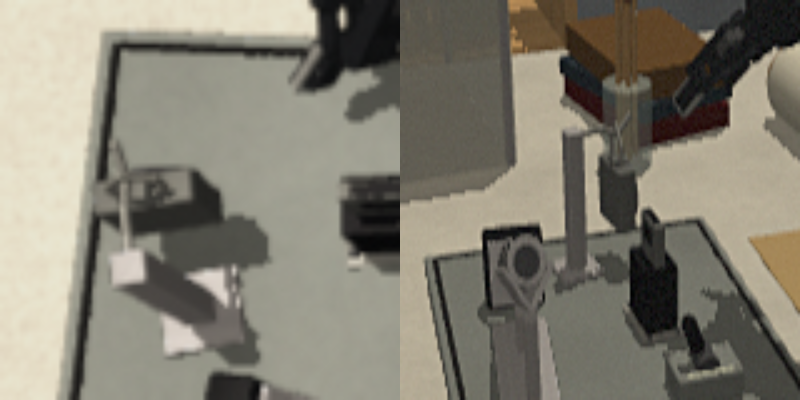

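The hygrometer hangs freely on the hook at (150,185) and has squared itself to about 7°. Dial side is outward. Last is the toggle, pushed towards +x.

Run:
```python
from h import *
movel(list(pos()+[0,0,80]),max_speed=200); clamp(); d=ang(-1.7)
r=Rl(-1.7); p0=np.array([615.8,43.8,0])
movep(list(p0-65*d+[0,0,180]),r); movel(list(p0-65*d+[0,0,52]),max_speed=120,guard=10); wait(.2)
print(movel(list(p0+6*d+[0,0,52]),max_speed=50,guard=14),pos().round(1),st())
movel(list(p0-60*d+[0,0,52]),max_speed=100); movel(list(p0-60*d+[0,0,300]),max_speed=200)
movep([420,-150,350],Rl(0)); wait(.5)
c=snap('top','t8'); snap('side','s8'); W=pts(c)
m=(W[...,2]>65)&(np.hypot(W[...,0]-615,W[...,1]-44)<40); print('toggle',W[m].mean(0).round(1),st())
m=(W[...,2]>96)&(W[...,2]<116)&(np.hypot(W[...,0]-604,W[...,1]-308)<45); print('case',cv2.minAreaRect(W[m][:,:2].astype(np.float32)))
m=(np.hypot(W[...,0]-603,W[...,1]-171)<30)&(W[...,2]>90); print('probe top',np.percentile(W[m][:,2],[50,90]))
a=cv2.resize(c['image'][130:300,80:290],(494,400)); b=cv2.resize(cv2.imread('pics/s8.png')[130:260,170:350],(306,221)); b=cv2.copyMakeBorder(b,0,179,0,0,cv2.BORDER_CONSTANT)
cv2.imwrite('pics/v10.png',np.hstack([a,b]))
```

```text
True [609.6  44.3  51.5] (73.3, -0.2, array([-6. , -1.3,  7.5]))
toggle [632.6  42.8  73.2] (77.1, 0.2, array([-0.6, -0.3, -0.1]))
case ((605.1168212890625, 306.63800048828125), (27.21196746826172, 60.24641418457031), 8.527728080749512)
probe top [107.61205083 110.66966151]
```

View pics/v10.png

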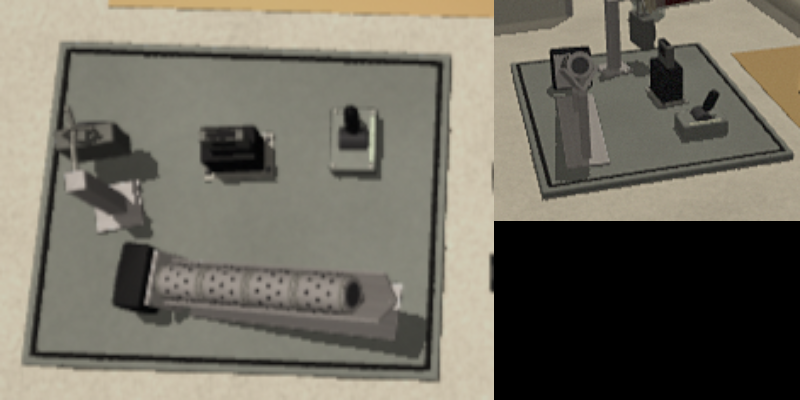

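Everything is in place: four canisters in line against the stop, the probe seated (head top at 108 mm), the hygrometer hanging, and the toggle leaning to +x.

```bash
python3 -c "
from h import *
print(finish_job())"
```

```text
the job is handed in; nothing more can be done
None
```

The job is handed in at about 77 s: all four canisters lie in line against the stop, the probe is seated in the well, the grey hygrometer hangs on the hook with its dial side outward (placed from its outline; the dial itself was never in view), and the fan toggle was flipped last.

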